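# Reset the tripped antenna surge arrester

## Task

The thunderstorm has passed and one antenna surge arrester has tripped. On the table stand three arresters, small metal boxes each with a sprung reset rod on the side facing you: pull the one with the flat upright paddle grip straight out to its stop, hold it there for a second, then let go and see that it runs back in. Leave the other two, with the ball knob and the crossbar, alone.

Things in the scene. Friction and masses are not known exactly. Their poses are not given: they have to be found in the camera images.
- paddle_plunger (a joint): Travel of the paddle arrester's reset rod in m: 0 pushed in (its rest and start), 0.055 fully out at its hard stop. It slides level, straight out of the box, along the -x axis of paddle_grip. A spring always pulls it back in, with about 3 N when in, rising to about 8 N at the stop; let go, it runs back in by itself within a second. Friction is about 1 N.
- paddle_grip (a point): Centre of the flat black paddle to be pulled: an upright plate 14 mm thick (its y), 30 mm long (its x), 50 mm high (z), its centre 55 mm above the table, so it spans 30 to 80 mm; moves with the reset rod. Axes: z up, x points into the box (pull along -x). The 10 mm steel rod behind it lies 36 mm above the table. Its box is fixed to the table, aluminium, 90 (x) by 100 (y) by 52 mm high; with the rod in, the box's front face is 35 mm behind this point along x.
- ball_grip (a point): Centre of the black ball knob, 34 mm across and 36 mm above the table, on the second arrester, of the same box, rod and axes: to be left alone.
- bar_grip (a point): Centre of the black crossbar, 64 mm long along its y, 16 mm thick and 36 mm above the table, on the third arrester, of the same box, rod and axes: to be left alone.
Mind the look-alikes: they are no part of the job. What is shaped like the part that bears paddle_plunger but yellow is not meant.

How it is judged:
By the outcome, as a careful person would: the job done as asked, in the order asked, and still so for the second after the job is handed in, with the robot touching nothing.
It also fails if it takes over 32 s, if anything falls off the work surface, if the arm or the gripper's body presses on something with over 40 N, if the wrist force passes 120 N, or if a joint passes its speed limit or range.

## Robot

A 7-joint arm with a two-finger parallel gripper is mounted at the origin on the work surface. World frame = base frame: x ahead of the robot, y to its left, z up, the work surface at z = 0. Lengths are in m, angles in rad, forces in N, time in s.
With the tool pointing down it reaches from about 0.425 to 0.95 m from the base axis. Payload 4.7 kg.
Tool frame: the origin (TCP) lies on the centre line of the jaws, within the pads' length; the fingertips stand 19 mm ahead of it and the grasp point (between the pads) is the TCP; z points along the fingers, y is the line along which they close (so a half turn about z gives the same grasp; the last joint's range is limited). The gripper opens to 87 mm and grips with 3 to 60 N. Pads are 19 mm wide; open, the fingers measure 117 mm over their backs; the gripper's body (75 mm by 190 mm) begins 51 mm behind the grasp point.
Start: joints at [1.097, 0.469, -0.049, 1.532, 0.024, 1.141, -0.082], TCP at [0.29, -0.609, 0.215] pointing down, gripper open.
Joint ranges: [-2.59, 2.59], [-0.33, 1.99], [-1.39, 1.29], [0.1, 2.45], [-1.04, 4.18], [0.21, 1.99], [-2.66, 2.66]. Speed limits (rad/s): [2.57, 2.57, 3.14, 3.14, 3.14, 3.14, 3.14].

## Interface

Orientations are given as a rotation vector (axis times angle).
In Python, from plant import * gives the robot as it stands.
- The arm moves only by the tool servo_tool, never from a script. Its argument "deltas" is a list that holds one entry, the list of rows, each a list of 4 numbers: the shift along the world's x, y, z in m, then the turn about the world's z in degrees. A call has 1 to 12 rows; each row shifts and turns the commanded pose from where the row before left it; what a row does not reach is not made up. A row lasts 1/8 s, in which the tool goes at most 62.5 mm and 10.7 degrees, less where a joint would pass 70% of its speed; a pose out of reach is approached as far as the arm can. A call with a gripper value outside its range is refused whole. "fingers" is the closure in counts, from 0 (fully open) to 255 (shut), set as the call begins (left out, the last holds). The fingers move at their own pace and stop on an object; "force" is the grip in N (left out, the last holds). Time passes only in rows, so rows that do not move let the fingers close. It gives the time, the measured TCP pose, the force, the opening and the grip force at its end, in the units of the state.
- get_obs(): the state, without advancing time (a new reading comes with each control period).
- read_camera(name): name is "scene" or "top"; returns a dict with "pixels" (420x560x3 uint8, red, green, blue), "z_map" (420x560 float32, m along the optical axis (not along the pixel's ray), 0 where there is no reading), "fov_y" (degrees; the focal length in pixels is half the picture's height over the tangent of half this angle, whatever the lens; pixels are square), "cx", "cy" (the principal point, pixels), "pose" (4x4, takes a point from camera to world coordinates). Camera axes: x right, y up, looking along -z (the intrinsics and any distortion apply to the point x, -y, -z); pixel columns grow to the right and rows downward; lengths in m; the calibration is good to about 2 mm. A picture is of the moment at which its call begins.
- finish_job(): hands the job in; it is judged then, once.
The state is a dict: "time": time; "joints": joint angles; "dq": joint speeds; "joint_efforts": joint torques, N m; "position": TCP position; "tcp_rot": TCP orientation; "wrist_force": force on the tool from outside, world axes, zero at the start; "wrist_torque": the same for the moment, N m; "opening": finger opening in m; "grasp_force": force on a finger pad.
Only numpy, scipy, OpenCV 4.12 (cv2) and the standard library are available. Lean on these libraries where they do the work, as an engineer would, in place of code of your own. Each camera call takes 0.05 s, during which the arm holds its last target. There are 200 camera calls.

## Working session

There is one attempt and no reset: what is moved stays moved. The work goes in short steps, Python scripts to look and compute and a tool call to move; the robot and the scene stay as the last step left them, time stands still between calls to the robot, and variables do not carry over. Pictures are saved under pics/ and viewed, at most 10 in all, crops included, and the job is handed in when it is done.

Besides the shell and the picture viewer there is one more tool, called after "Request:" as name(argument=value, ...), one argument or row to a line, values as JSON. servo_tool: Moves the arm, as the interface text tells. Its arguments: {"type":"object","properties":{"deltas":{"type":"array","items":{"type":"array","items":{"type":"array","items":{"type":"number"}}}},"fingers":{"type":"number"},"force":{"type":"number"}},"required":["deltas"]}

```bash
mkdir -p pics; cat > h.py <<'E'
from plant import *
import numpy as np, cv2
def cam(n):
    c=read_camera(n); print(n,c['fov_y'],c['cx'],c['cy'],[k for k in c if k not in('pixels','z_map')]); return c
def world(c):
    h,w=c['z_map'].shape; f=h/2/np.tan(np.radians(c['fov_y'])/2)
    v,u=np.mgrid[:h,:w]; z=c['z_map']
    P=np.stack([(u-c['cx'])/f*z,-(v-c['cy'])/f*z,-z,np.ones_like(z)],-1)
    return (P@np.array(c['pose']).T)[...,:3]
E
python3 - <<'E'
from h import *
for n in('scene','top'):
    c=cam(n); cv2.imwrite(f'pics/{n}0.png',c['pixels'][...,::-1]); np.savez(f'{n}0.npz',**{k:v for k,v in c.items()})
    print(np.round(c['pose'],3))
o=get_obs(); print(o)
E
```

```text
scene 53.22790938342793 280.0028989010793 204.8073121063047 ['fov_y', 'cx', 'cy', 'pose']
[[ 0.398 -0.761  0.513  1.006]
 [ 0.918  0.335 -0.215 -0.209]
 [-0.008  0.556  0.831  0.939]
 [ 0.     0.     0.     1.   ]]
top 47.52337652898427 280.89638755194323 203.9958812681667 ['fov_y', 'cx', 'cy', 'pose']
[[ 0.01   0.981 -0.192  0.246]
 [-1.     0.007 -0.015  0.022]
 [-0.013  0.192  0.981  1.151]
 [ 0.     0.     0.     1.   ]]
{'time': 0.1, 'joints': array([ 1.097104  ,  0.46937541, -0.04862487,  1.53356838,  0.02411374,
        1.14101057, -0.0823069 ]), 'dq': array([-0.00146171, -0.00080937, -0.0010507 , -0.00170863,  0.00170899,
        0.00082473,  0.00060261]), 'joint_efforts': array([ 1.31662051e-03, -5.09167063e+01, -8.08023778e-02, -2.36830133e+01,
       -6.14466285e-02,  3.44558142e-02,  6.48573018e-05]), 'position': array([ 0.29021794, -0.6088097 ,  0.21379721]), 'tcp_rot': array([-3.06252679e+00, -6.92637472e-01,  7.07959976e-04]), 'wrist_force': array([-0.48256352,  0.34459582, -0.32460179]), 'wrist_torque': array([-0.01884495, -0.03049365, -0.02159157]), 'grasp_force': 0.0, 'opening': 0.08715837867401488}
```

View pics/scene0.png

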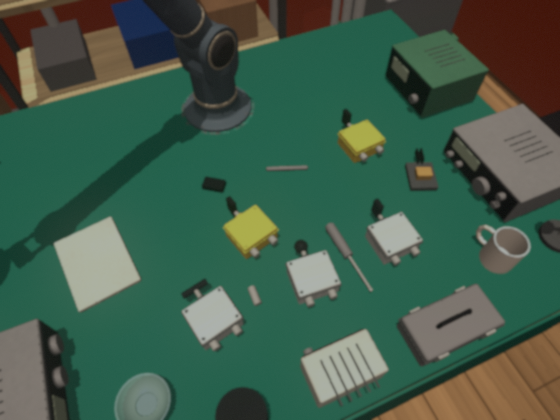

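View pics/top0.png

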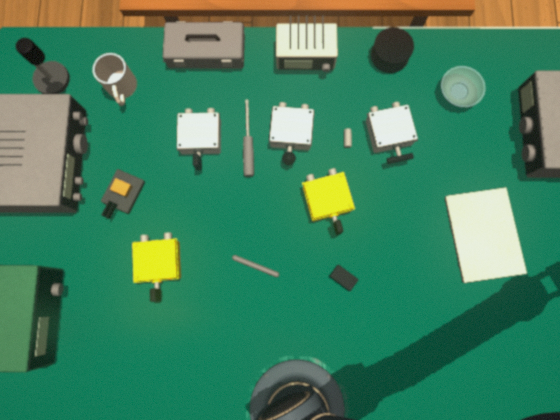

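The scene view shows three white arresters: crossbar at (195,288), ball at (301,247) and upright paddle at (378,207). In the top view these are at (400,158), (289,158) and (197,160). The yellow look-alikes are separate. Next I'll measure the paddle.

```bash
python3 - <<'E'
from h import *
for n,(u0,u1,v0,v1),bx in(('top',(182,214,145,175),(170,225,105,158)),('scene',(365,392,192,222),(362,428,205,265))):
    c=dict(np.load(n+'0.npz')); W=world(c); px=c['pixels'].astype(int)
    m=np.zeros(px.shape[:2],bool); m[v0:v1,u0:u1]=1
    k=m&(px.max(-1)<60)&(W[...,2]>.02); P=W[k]; v,u=np.nonzero(k)
    print(n,k.sum(),'u',u.min(),u.max(),'v',v.min(),v.max(),'min',P.min(0).round(3),'max',P.max(0).round(3))
    t=k&(W[...,2]>.072); print(' top',t.sum(),W[t].mean(0).round(4),cv2.minAreaRect(W[t][:,:2].astype(np.float32)))
    b=np.zeros_like(m); b[bx[2]:bx[3],bx[0]:bx[1]]=1
    b&=(px.min(-1)>120)&(abs(W[...,2]-.052)<.006)
    print(' box',b.sum(),W[b].mean(0).round(4),cv2.minAreaRect(W[b][:,:2].astype(np.float32)))
    a=(u0-60,u1+60,v0-60,v1+60)
    cv2.imwrite(f'pics/{n}c.png',cv2.resize(c['pixels'][max(v0-50,0):v1+30,u0-30:u1+40][...,::-1],None,fx=5,fy=5,interpolation=2))
E
```

```text
top 49 u 195 200 v 157 169 min [0.549 0.234 0.03 ] max [0.574 0.244 0.072]
 top 1 [0.5493 0.238  0.072 ] ((0.5493133068084717, 0.23802092671394348), (0.0, 0.0), 0.0)
 box 1431 [0.6435 0.2434 0.0515] ((0.644371747970581, 0.24365954101085663), (0.09226887673139572, 0.09926016628742218), 2.672490119934082)
scene 135 u 372 382 v 199 217 min [ 0.551 -0.209  0.026] max [1.006 0.246 0.939]
 top 36 [0.5915 0.2157 0.1221] ((0.7856208086013794, 0.02396249771118164), (0.021220386028289795, 0.641069769859314), 45.30661392211914)
 box 1291 [0.6468 0.2428 0.051 ] ((0.6455625295639038, 0.24420611560344696), (0.09007488191127777, 0.09951695054769516), 2.018794059753418)
```

View pics/scenec.png

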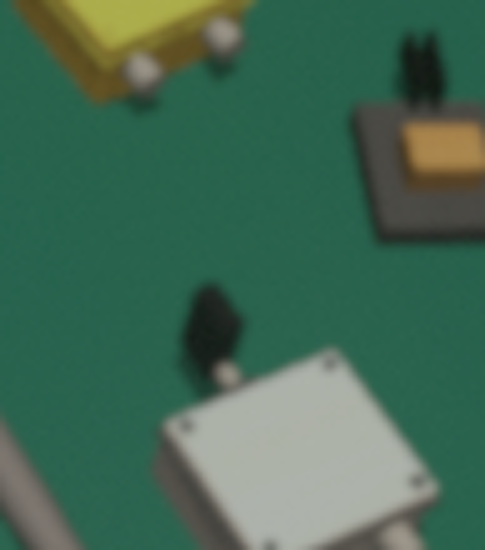

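The crop shows the flat upright paddle at (212,330), with its rod going into a white box. The box's top centre is (0.645, 0.244), its size matches what was given, and its yaw is about 2.3°. That puts the paddle at about (0.565, 0.240), which agrees with the paddle pixels. Approaching above it.

Request:
servo_tool(
  deltas=[
    [[0.0115, 0.0354, 0, -1], [0.0115, 0.0354, 0, -1], [0.0115, 0.0354, 0, -1], [0.0115, 0.0354, 0, -1], [0.0115, 0.0354, 0, -1], [0.0115, 0.0354, 0, -1], [0.0115, 0.0354, 0, -1], [0.0115, 0.0354, 0, -1], [0.0115, 0.0354, 0, -1], [0.0115, 0.0354, 0, -1], [0.0115, 0.0354, 0, -1], [0.0115, 0.0354, 0, -1]],
  ],
  fingers=0,
  force=40,
)

```text
time: 1.6
position: [0.4284, -0.1833, 0.2145]
tcp_rot: [-3.12, -0.368, 0.001]
wrist_force: [1.4, -0.1, -0.1]
opening: 0.0869
grasp_force: 0.0
```

Request:
servo_tool(
  deltas=[
    [[0.0115, 0.0354, 0, -1], [0.0115, 0.0354, 0, -1], [0.0115, 0.0354, 0, -1], [0.0115, 0.0354, 0, -1], [0.0115, 0.0354, 0, -1], [0.0115, 0.0354, 0, -1], [0.0115, 0.0354, 0, -1], [0.0115, 0.0354, 0, -1], [0.0115, 0.0354, 0, -1], [0.0115, 0.0354, 0, -1], [0.0115, 0.0354, 0, -1], [0, 0, 0, 0]],
  ],
)

```text
time: 3.1
position: [0.5545, 0.2084, 0.2143]
tcp_rot: [-3.139, -0.076, 0.002]
wrist_force: [-1.1, 0.0, -0.5]
opening: 0.0869
grasp_force: 0.0
```

Request:
servo_tool(
  deltas=[
    [[0.003, 0.011, 0, -0.4], [0.003, 0.011, 0, 0], [0.003, 0.01, 0, 0], [0, 0, -0.025, 0], [0, 0, -0.025, 0], [0, 0, -0.025, 0], [0, 0, -0.025, 0], [0, 0, -0.025, 0], [0, 0, -0.015, 0], [0, 0, -0.01, 0], [0, 0, -0.004, 0], [0, 0, 0, 0]],
  ],
)

```text
time: 4.6
position: [0.5642, 0.237, 0.0611]
tcp_rot: [-3.141, -0.057, -0.001]
wrist_force: [0.3, 1.0, -0.6]
opening: 0.0873
grasp_force: 0.0
```

```bash
python3 - <<'E'
from h import *
o=get_obs(); print(o['position'],o['tcp_rot'],o['wrist_force'])
c=cam('scene'); a=c['pixels'][120:280,280:480]; cv2.imwrite('pics/s1.png',cv2.resize(a[...,::-1],None,fx=3.5,fy=3.5,interpolation=2))
E
```

```text
[0.56423822 0.23704689 0.06108484] [-3.14091909e+00 -5.72131120e-02 -9.20727428e-04] [ 0.28796682  0.95945135 -0.56574649]
scene 53.22790938342793 280.0028989010793 204.8073121063047 ['fov_y', 'cx', 'cy', 'pose']
```

View pics/s1.png

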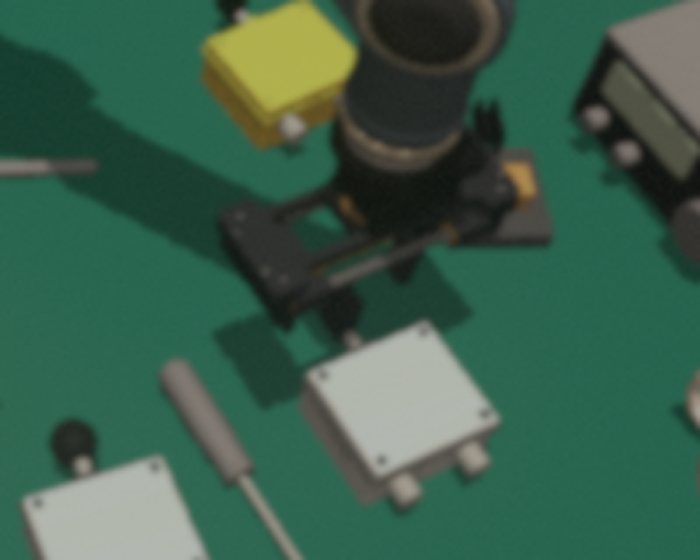

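The crop shows the paddle at (345,315), between the fingertips at (285,325) and (400,275). I'll check the depth along x before closing.

```bash
python3 - <<'E'
from h import *
c=dict(np.load('scene0.npz')); f=210/np.tan(np.radians(c['fov_y'])/2); I=np.linalg.inv(c['pose'])
for p in [(.564,.24,.055),(.564,.24,.08),(.549,.24,.08),(.564,.1935,.042),(.564,.2805,.042),(.6,.2425,.036)]:
    q=I@[*p,1]; u=c['cx']+f*q[0]/-q[2]; v=c['cy']+f*q[1]/q[2]; print(p,round(u,1),round(v,1),'crop',round((u-280)*3.5),round((v-120)*3.5))
E
```

```text
(0.564, 0.24, 0.055) 376.4 206.7 crop 337 304
(0.564, 0.24, 0.08) 378.2 201.1 crop 344 284
(0.549, 0.24, 0.08) 375.1 196.6 crop 333 268
(0.564, 0.1935, 0.042) 359.5 215.7 crop 278 335
(0.564, 0.2805, 0.042) 389.1 204.2 crop 382 295
(0.6, 0.2425, 0.036) 383.2 221.5 crop 361 355
```

Request:
servo_tool(
  deltas=[
    [[0, 0.003, -0.001, 0], [0, 0, 0, 0], [0, 0, 0, 0], [0, 0, 0, 0], [0, 0, 0, 0], [0, 0, 0, 0], [0, 0, 0, 0], [0, 0, 0, 0]],
  ],
  fingers=255,
  force=40,
)

```text
time: 5.65
position: [0.5639, 0.2415, 0.0598]
tcp_rot: [-3.138, -0.057, -0.001]
wrist_force: [-0.2, 6.4, -4.0]
opening: 0.0152
grasp_force: 3.2
```

Request:
servo_tool(
  deltas=[
    [[0, 0.001, 0, 0], [0, 0, 0, 0], [0, 0, 0, 0]],
  ],
)

```text
time: 6.02
position: [0.5639, 0.242, 0.0598]
tcp_rot: [-3.14, -0.058, -0.0]
wrist_force: [-0.4, 4.6, -2.3]
opening: 0.0133
grasp_force: 40.0
```

Gripped at 13.3 mm opening, 40 N. Pulling along -x.

Request:
servo_tool(
  deltas=[
    [[-0.003, 0, 0, 0], [-0.005, -0.0002, 0, 0], [-0.006, -0.0002, 0, 0], [-0.006, -0.0002, 0, 0], [-0.006, -0.0003, 0, 0], [-0.006, -0.0002, 0, 0], [-0.006, -0.0003, 0, 0], [-0.005, -0.0002, 0, 0], [-0.005, -0.0002, 0, 0], [-0.004, -0.0002, 0, 0], [0, 0, 0, 0]],
  ],
)

```text
time: 7.4
position: [0.5146, 0.2406, 0.0599]
tcp_rot: [-3.137, -0.057, -0.009]
wrist_force: [6.8, 7.3, -9.6]
opening: 0.0134
grasp_force: 40.0
```

Request:
servo_tool(
  deltas=[
    [[-0.003, -0.0001, 0, 0], [-0.002, -0.0001, 0, 0], [-0.002, 0, 0, 0], [0, 0, 0, 0]],
  ],
)

```text
time: 7.9
position: [0.5088, 0.2404, 0.0599]
tcp_rot: [-3.136, -0.057, -0.012]
wrist_force: [9.2, 7.5, -12.6]
opening: 0.0134
grasp_force: 40.0
```

Request:
servo_tool(
  deltas=[
    [[-0.002, 0, 0, 0], [-0.002, 0, 0, 0], [-0.001, 0, 0, 0], [0, 0, 0, 0]],
  ],
)

```text
time: 8.4
position: [0.5087, 0.2405, 0.06]
tcp_rot: [-3.133, -0.055, -0.025]
wrist_force: [19.1, 8.2, -21.9]
opening: 0.0132
grasp_force: 40.0
```

The position stopped changing at 55 mm while the force jumped, so this is the hard stop. Holding.

Request:
servo_tool(
  deltas=[
    [[0.001, 0, 0, 0], [0, 0, 0, 0], [0, 0, 0, 0], [0, 0, 0, 0], [0, 0, 0, 0], [0, 0, 0, 0], [0, 0, 0, 0], [0, 0, 0, 0], [0, 0, 0, 0], [0, 0, 0, 0], [0, 0, 0, 0]],
  ],
)

```text
time: 9.78
position: [0.5087, 0.2404, 0.06]
tcp_rot: [-3.134, -0.055, -0.022]
wrist_force: [16.7, 6.7, -18.8]
opening: 0.0132
grasp_force: 40.0
```

Request:
servo_tool(
  deltas=[
    [[0, 0, 0, 0], [0, 0, 0, 0], [0, 0, 0, 0], [0, 0, 0, 0], [0, 0, 0, 0], [0, 0, 0, 0], [0, 0, 0, 0], [0, 0, 0, 0]],
  ],
  fingers=0,
)

```text
time: 10.78
position: [0.501, 0.2387, 0.0598]
tcp_rot: [3.141, 0.057, 0.0]
wrist_force: [-0.2, -0.3, -0.7]
opening: 0.0833
grasp_force: 0.0
```

Request:
servo_tool(
  deltas=[
    [[0, 0, 0.02, 0], [0, 0, 0.03, 0], [0, 0, 0.03, 0], [0, 0, 0.03, 0], [-0.02, -0.03, 0.03, 0], [-0.02, -0.05, 0.02, 0], [0, -0.05, 0, 0], [0, -0.05, 0, 0], [0, -0.05, 0, 0], [0, -0.05, 0, 0], [0, -0.05, 0, 0], [0, 0, 0, 0]],
  ],
)

```text
time: 12.28
position: [0.4604, -0.0956, 0.2197]
tcp_rot: [3.14, 0.045, -0.0]
wrist_force: [0.6, 0.7, -0.4]
opening: 0.0871
grasp_force: 0.0
```

```bash
python3 - <<'E'
from h import *
c=cam('top'); W=world(c); px=c['pixels'].astype(int)
m=np.zeros(px.shape[:2],bool); m[145:190,182:214]=1
k=m&(px.max(-1)<60)&(W[...,2]>.02); v,u=np.nonzero(k); print(k.sum(),u.min(),u.max(),v.min(),v.max(),W[k].min(0),W[k].max(0))
cv2.imwrite('pics/t2.png',c['pixels'][...,::-1])
o=get_obs(); print(o['time'],o['position'],o['wrist_force'])
E
```

```text
top 47.52337652898427 280.89638755194323 203.9958812681667 ['fov_y', 'cx', 'cy', 'pose']
42 195 200 158 169 [0.54946919 0.23358867 0.02614936] [0.57267495 0.2440511  0.07806664]
12.325 [ 0.46065189 -0.09282433  0.21968196] [ 0.05642201  1.7053749  -0.69829463]
```

View pics/t2.png

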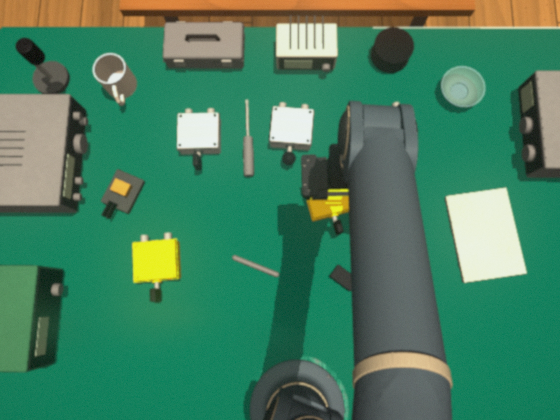

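The paddle is back at (197,162), the same pixels as at the start. The ball at (289,158) hasn't moved, and the crossbar is hidden behind the arm but was never approached. The gripper is clear, at z = 0.22.

```bash
python3 -c "
from plant import *
print(finish_job())"
```

```text
the job is handed in; nothing more can be done
None
```

I pulled the paddle arrester's rod about 55 mm out to its stop, held it there for over a second and let go. The camera shows it back in at its start position; I didn't touch the other two arresters, and the job is handed in.

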